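Set the depth stop of a hand lever press to the bush in the housing

TASK

Set the depth stop of the bench press for the housing that stands in it: push the hand lever down until you feel the ram come firmly against the hidden bush inside, lean on it for a moment without bruising the bush, then let go and leave the ram down on it. Then slide the stop collar down its rod until it sits flat on the top plate of the press, so that it keeps the travel you found. Leave the things lying around the press where they are.

Things in the scene. Friction and masses are not known exactly. Their poses are not given: they have to be found in the camera images.
- press: Hand press, bolted down: base plate 160 x 215 x 18, top plate 130 x 210 x 15 (upper face at z = 165) on four pillars at x = +-50, y = +-85 (nuts 7 high on top). Origin on the bench under the ram; z up; x points from the hand grip (which overhangs the top plate's -x edge) to the lever's pivot at x = 52, z = 230, held by two lugs 38 wide over all and 242 high. Turned up to 0.35 rad.
- lever (a joint): Lever angle, rad: 0 up (grip end 0.28 above level), grows as the grip goes down; level at 0.28; end of travel 0.76. The ram sinks 52 mm per rad. It stays where it is let go. Free, it takes 2 to 3 N to keep moving; the bush is met between 0.28 and 0.70, then the push rises 1.2 N per mm: lean 12 to 14 N for half a second (under 9 N does not count, over 20 N bruises). Let go, it springs back a little.
- lever_grip (a point): Middle of the lever's black hand grip, on its axis: a round sleeve of 26 diameter, 90 long, lying along the lever, with a ball of 30 at its end. 205 from the pivot, on whose arc it sinks by up to 150. Clear from above; push down on it or pinch it.
- ram_foot: The ram's sprung foot, a steel disc of 24 diameter; origin at the centre of its underside. With the lever up it stands 2 above the housing's mouth and enters the bore as the lever goes down.
- housing_mouth (a point): Centre of the open top of the aluminium housing (58 outside, 29 bore, 49 high) fixed under the ram, at z = 70. A brass bush sits in its bore with its top 13 to 34 below this point: how deep differs from housing to housing and can hardly be seen, only felt through the lever.
- collar_base (a point): Centre of the underside of the knurled stop collar (dark steel, 32 diameter, 16 high) on the upright rod, 8 diameter, that rises through the top plate 75 to the +y side of the ram. Rod and collar go down with the ram. The rod ends 4 above the collar's upper face with the collar at its top, up to 45 above it with the collar slid down. Clear from above: push it down with the fingers astride the rod, or pinch it.
- collar (a joint): How far the collar has been slid down its rod, m: 0 near the rod's top, up to 0.052. It takes about 2 to 3 N to slide and stays where it is left.
- stop_seat (a point): Point on the top plate's upper face on the axis of the stop rod, where the collar comes to rest; z up. 8 to 38 below the collar once the ram is on the bush.
- pedal: Bystander: black foot switch 130 x 85 x 45, loose on the bench, origin under its middle.
- wrench: Bystander: steel wrench 160 long lying on the bench.
- spare_housing: Bystander: spare aluminium housing, 58 diameter, 49 high, standing loose on the bench, origin under its middle.
- tray: Bystander: grey tray 150 x 110 x 35 with brass bushes, origin under its middle.

How it is judged:
By the outcome, as a careful person would: the job done as asked, in the order asked, and still so for the second after the job is handed in, with the robot touching nothing.
It also fails if it takes over 64 s, if anything falls off the work surface, if the arm or the gripper's body presses on something with over 40 N, if the wrist force passes 120 N, or if a joint passes its speed limit or range.

ROBOT

A 7-joint arm with a two-finger parallel gripper is mounted at the origin on the work surface. World frame = base frame: x ahead of the robot, y to its left, z up, the work surface at z = 0. Lengths are in mm, angles in rad, forces in N, time in s.
With the tool pointing down it reaches from about 400 to 900 mm from the base axis. Payload 5.6 kg.
Tool frame: the origin (TCP) lies midway between the tips of the shut fingers; the grasp point (between the pads) lies 19 mm behind it; x points along the fingers, y is the direction in which the jaws open and shut, and the axes are right-handed (so a half turn about x gives the same grasp; the last joint's range is limited). The gripper opens to 92 mm and grips with 3 to 60 N. Pads are 20 mm wide; open, the fingers measure 128 mm over their backs; the gripper's body (75 mm by 189 mm) begins 69 mm behind the grasp point.
Start: joints at [1.216, 0.468, -0.012, 1.603, 0.006, 1.071, -0.056], TCP at [199.36, -618.68, 214.592] pointing down, gripper open.
Joint ranges: [-2.53, 2.53], [-0.31, 2.02], [-1.57, 1.55], [0.28, 2.44], [-1.29, 4.43], [0.15, 1.84], [-2.92, 2.92]. Speed limits (rad/s): [2.57, 2.57, 3.14, 3.14, 3.14, 3.14, 3.14].

INTERFACE

Orientations are given as a rotation vector (axis times angle).
In Python, from cell import robot, grip, kin, viewer gives the robot as it stands. Calls block until the motion is done:
- robot.movep(position, orientation): joint-space move of the TCP to a pose.
- robot.servo_line(position, feed=150, rotation=None): straight line of the TCP; rotation=None keeps the orientation; feed is the mean speed in mm/s.
- robot.goto_joints(angles): joint-space move.
- grip(opening, newtons=None): opening from 0.0 (shut) to 1.0 (fully open); newtons is the grip in N (None keeps the last); returns when the fingers have stopped.
- robot.hold(seconds).
- kin.ik(position, orientation): joint angles nearest the present ones, or None.
- robot.observe(): the state.
- viewer.read_camera(name): name is "side" or "top" or "wrist"; returns the picture (420x560x3 uint8, red, green, blue); there is no depth.
- viewer.camera_info(name): a dict with "camera_matrix" (3x3 intrinsics, pixels), "R" (3x3) and "t" (3): a world point X has camera coordinates R X + t. Camera axes: x right, y down, z forward; pixel columns grow to the right and rows downward; lengths in mm; the calibration is good to about 2 mm. A picture is of the moment at which its call begins: read the wrist's pose just before it. camera_info takes no time and is no camera call; for the wrist camera it gives the pose at the moment of the call.
A pose or a line that the arm cannot do raises robot.IKError and nothing moves.
- robot.job_done(): hands the job in, once; it reports no verdict.
Trained networks look in the newest picture that a camera, given by its name, has taken for a name from the list of things; names that differ only in an ending like _2 or _b are one class to them, and where a whole thing is asked for, a point or a joint stands for the part that bears it (a point fixed in the world has none). Each returns a list of dicts, best first, with "confidence" (0 to 1); they miss things now and then, are a little off and sometimes report something else, mostly with a low value. They report only what shows in the picture. A call takes as long as a camera call.
- viewer.silhouettes(name, camera): "mask" (420x560 bool, what is visible of it).
- viewer.pinpoint(name, camera): "at" ([x, y, z] in mm, in the coordinates of the camera as it stood for that picture, good to about 4 mm: a listed point, or the origin of a listed thing).
The state is a dict: "t": time; "joints": joint angles; "joint_velocities": joint speeds; "joint_torque": joint torques, N m; "tcp_pos": TCP position; "tcp_rot": TCP orientation; "contact_force": force on the tool from outside, world axes, zero at the start; "wrist_torque": the same for the moment, N m; "grip_width": opening from 0.0 (shut) to 1.0 (fully open).
Only numpy, scipy, OpenCV 4.12 (cv2) and the standard library are available. Lean on these libraries where they do the work, as an engineer would, in place of code of your own. Each camera call takes 0.05 s, during which the arm holds its last target. There are 200 camera calls.

## Working session

There is one attempt and no reset: what is moved stays moved. The work goes in short steps, each a Python script; the robot and the scene stay as the last script left them, time stands still between calls to the robot, and variables do not carry over. Pictures are saved under pics/ and viewed, about 8 in all and at most 12, crops included, and the job is handed in when it is done.

```bash
mkdir -p pics; ls; cat > h.py <<'E'
import numpy as np, cv2
from cell import robot, grip, kin, viewer
def snap(cam,fn=None):
    im=viewer.read_camera(cam)
    if fn: cv2.imwrite('pics/'+fn,im[:,:,::-1])
    return im
def toworld(cam,p,ci=None):
    ci=ci or viewer.camera_info(cam)
    return np.array(ci["R"]).T@(np.array(p)-np.array(ci["t"]))
def proj(cam,X):
    ci=viewer.camera_info(cam); c=np.array(ci["R"])@np.array(X)+np.array(ci["t"]); u=np.array(ci["camera_matrix"])@c
    return u[:2]/u[2]
E
python3 - <<'E'
from h import *
a=snap("top"); b=snap("side")
cv2.imwrite('pics/a.png',np.hstack([a,b])[:,:,::-1])
cv2.imwrite('pics/a.png',cv2.resize(np.vstack([a,b])[:,:,::-1],(400,600)))
cv2.imwrite('pics/top.png',a[:,:,::-1]);cv2.imwrite('pics/side.png',b[:,:,::-1])
for c in("top","side"):
  for n in("press","lever_grip","collar_base","stop_seat","housing_mouth","ram_foot","pedal","wrench","spare_housing","tray"):
    r=viewer.pinpoint(n,c)
    print(c,n,[(toworld(c,d["at"]).round(1).tolist(),round(d["confidence"],2),proj(c,toworld(c,d["at"])).round().tolist()) for d in r[:2]])
s=robot.observe();print({k:np.round(v,3).tolist() for k,v in s.items()})
E
```

```text
pics
top press []
top lever_grip []
top collar_base [([657.8, 120.7, 220.1], 0.48, [241.0, 177.0]), ([728.7, 270.7, 2.7], 0.2, [194.0, 163.0])]
top stop_seat [([650.8, 118.1, 165.3], 0.96, [244.0, 184.0])]
top housing_mouth []
top ram_foot []
top pedal [([631.2, -177.4, -0.6], 0.84, [358.0, 201.0])]
top wrench [([457.0, -84.2, -2.6], 0.81, [323.0, 265.0])]
top spare_housing [([556.3, 266.8, 2.5], 0.69, [193.0, 226.0])]
top tray [([728.9, 269.7, -1.9], 0.83, [194.0, 163.0])]
side press [([640.7, 46.4, 1.0], 0.9, [253.0, 259.0])]
side lever_grip [([496.8, 79.8, 282.6], 0.62, [310.0, 200.0])]
side collar_base [([654.4, 116.6, 214.2], 0.67, [224.0, 209.0])]
side stop_seat [([655.1, 123.7, 168.1], 0.85, [224.0, 228.0])]
side housing_mouth []
side ram_foot []
side pedal [([631.1, -178.7, 0.7], 0.97, [301.0, 203.0])]
side wrench [([456.2, -88.6, -1.4], 0.91, [349.0, 252.0]), ([554.6, 263.0, -3.2], 0.29, [232.0, 352.0])]
side spare_housing [([555.5, 262.9, -4.0], 0.95, [232.0, 352.0])]
side tray [([733.4, 269.9, 0.5], 0.7, [158.0, 314.0])]
{'t': 1.1, 'joints': [1.216, 0.468, -0.012, 1.603, 0.006, 1.071, -0.056], 'joint_velocities': [-0.001, -0.002, 0.001, 0.0, -0.0, -0.001, -0.002], 'joint_torque': [-0.001, -52.043, -0.012, -24.406, -0.057, 0.011, 0.0], 'tcp_pos': [199.379, -618.693, 214.602], 'tcp_rot': [2.053, 0.323, -2.053], 'contact_force': [-0.593, -0.36, 0.87], 'wrist_torque': [-0.039, 0.026, -0.069], 'grip_width': 1.001}
```

View pics/top.png

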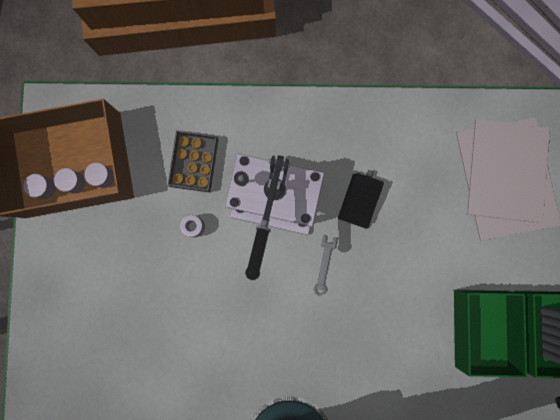

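View pics/side.png

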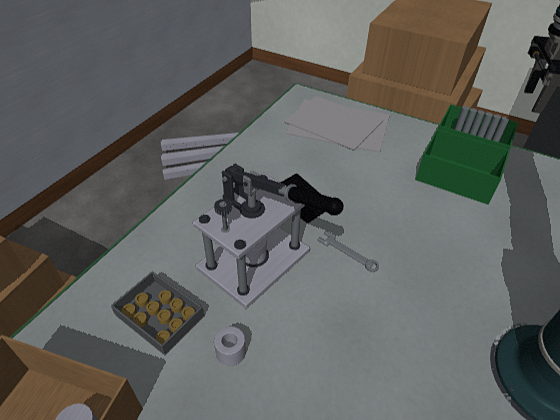

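```bash
cat >> h.py <<'E'
from scipy.spatial.transform import Rotation as Ro
def down(d):
    d=np.array(d,float); y=np.array([d[0],d[1],0])/np.linalg.norm(d[:2]); x=np.array([0,0,-1.])
    return Ro.from_matrix(np.column_stack([x,y,np.cross(x,y)])).as_rotvec()
def best(p,d):
    c=[]
    for s in(1,-1):
        r=down(s*np.array(d)); q=kin.ik(p,r)
        if q is not None: c.append((np.abs(np.array(q)-robot.observe()["joints"]).max(),r,q))
    return min(c,key=lambda t:t[0])
E
python3 - <<'E'
from h import *
yaw=-0.2; ex=np.array([np.cos(yaw),np.sin(yaw)]); ey=np.array([-ex[1],ex[0]])
p=[540,70,400]
m,r,q=best(p,ey); print(m,np.round(q,2))
robot.servo_line([199.4,-618.7,330],feed=200)
m,r,q=best(p,ey)
grip(0.0,20)
robot.movep(p,r)
snap("wrist","w1.png")
for n in("press","lever_grip","collar_base","stop_seat","housing_mouth","ram_foot","lever"):
    d=viewer.pinpoint(n,"wrist")
    print(n,[(toworld("wrist",e["at"]).round(1).tolist(),round(e["confidence"],2),proj("wrist",toworld("wrist",e["at"])).round().tolist()) for e in d[:2]])
s=robot.observe();print({k:np.round(s[k],3).tolist() for k in("t","tcp_pos","contact_force","grip_width","joints")})
E
```

```text
1.0220703216147506 [ 0.6   0.3  -0.99  1.56  0.25  1.42  0.97]
press []
lever_grip [([495.2, 80.2, 281.6], 0.84, [279.0, 154.0])]
collar_base [([653.0, 122.2, 210.9], 0.88, [343.0, 279.0])]
stop_seat [([649.3, 119.1, 166.9], 0.88, [334.0, 261.0])]
housing_mouth []
ram_foot []Traceback (most recent call last):
  File "<stdin>", line 11, in <module>
ValueError: it knows: collar_base, housing_mouth, lever_grip, pedal, press, ram_foot, spare_housing, stop_seat, tray, wrench
```

View pics/w1.png

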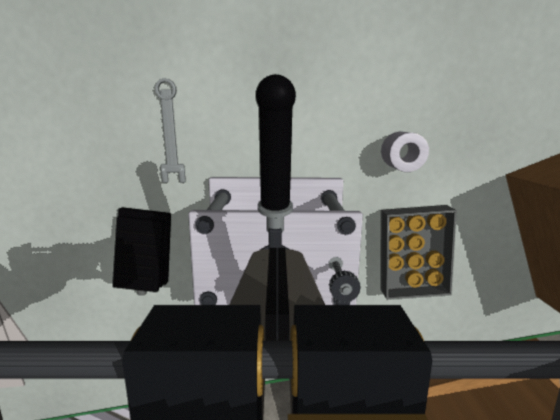

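```bash
cat >> h.py <<'E'
yaw=-0.203; ex=np.array([np.cos(yaw),np.sin(yaw)]); ey=np.array([-ex[1],ex[0]])
O=np.array([638.5,48.5]); P=O+52*ex
def tip(phi,extra=0):
    e=0.28-phi; xy=P-205*np.cos(e)*ex
    return [xy[0],xy[1],230+205*np.sin(e)+13/np.cos(e)+extra]
E
python3 - <<'E'
from h import *
R0=robot.observe(); print(R0["t"],np.round(R0["tcp_pos"],1),R0["grip_width"])
robot.servo_line(tip(0,15),feed=200,rotation=down(ey) if np.dot(Ro.from_rotvec(R0["tcp_rot"]).as_matrix()[:2,1],ey)>0 else down(-ey))
robot.hold(0.2)
b=np.mean([robot.observe()["contact_force"] for _ in range(5)],0); np.save("b.npy",b); print("bias",b)
robot.servo_line(tip(0,4),feed=60)
def f(): return np.array(robot.observe()["contact_force"])-b
log=[]
for phi in np.arange(0,0.29,0.07):
    robot.servo_line(tip(phi),feed=60); s=robot.observe(); print(round(phi,3),round(s["t"],2),f().round(2),np.round(s["tcp_pos"],1))
E
```

```text
6.25 [540.   69.8 400. ] 0.0004065943221437455
bias [-0.47107532  0.81089753 -0.15045968]
0.0 7.66 [ 0.95 -0.76  1.08] [496.5  77.9 300.2]
0.07 8.05 [ 0.61 -1.19 -0.9 ] [492.7  78.3 285.6]
0.14 8.44 [ 0.16 -1.21 -0.31] [490.3  78.8 271.2]
0.21 8.83 [ 0.88 -0.52  0.33] [488.8  79.1 256.8]
0.28 9.22 [-0.62 -0.42  0.7 ] [488.4  79.2 242.5]
```

```bash
python3 - <<'E'
from h import *
a=snap("side"); d=viewer.pinpoint("lever_grip","side")
print([(toworld("side",e["at"]).round(1).tolist(),e["confidence"]) for e in d[:2]])
b=snap("wrist")
c=cv2.resize(a[120:300,160:400],(560,420))
cv2.imwrite('pics/s2.png',cv2.resize(np.hstack([c,b])[:,:,::-1],(800,300)))
b0=np.load("b.npy")
print([(np.array(robot.observe()["contact_force"])-b0).round(2) for _ in range(3)])
E
```

```text
[([486.3, 81.5, 224.6], 0.92)]
[array([ 1.13, -0.6 ,  0.42]), array([ 1.13, -0.6 ,  0.42]), array([ 1.13, -0.6 ,  0.42])]
```

View pics/s2.png

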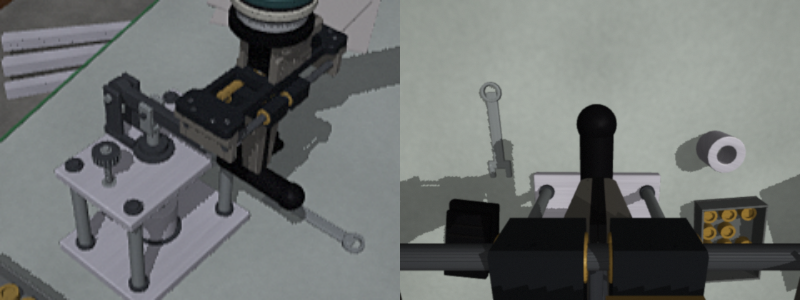

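```bash
cat >> h.py <<'E'
def fs(n=5,b=np.zeros(3)):
    o=[]
    for _ in range(n): robot.hold(0.02); o.append(robot.observe()["contact_force"])
    return np.mean(o,0)-b
E
python3 - <<'E'
from h import *
b=np.array([-.1,.1,.3])  # rough mean of free readings
phi=0.28; L=[]
while phi<0.80:
    robot.servo_line(tip(phi),feed=60); F=fs(4,b); e=0.28-phi
    # tangent downwards (grip sinking): xy component along -ex*sin..., 
    t=np.array([*( np.sin(-e)*ex),-np.cos(e)])
    Ft=-F@t; L.append((round(phi,3),round(Ft,1),round(F[2],1),round(robot.observe()["tcp_pos"][2]-tip(phi)[2],1)))
    if Ft>12.3: break
    phi+=0.015 if Ft<7 else 0.005
print(L)
acc=[]
for _ in range(8):
    F=fs(4,b); acc.append(round(-F@t,1))
print(acc,F.round(1),phi,robot.observe()["t"])
E
```

```text
[(0.28, np.float64(-0.4), np.float64(-0.4), np.float64(0.0)), (0.295, np.float64(0.0), np.float64(0.0), np.float64(-0.1)), (0.31, np.float64(-0.3), np.float64(-0.3), np.float64(-0.2)), (0.325, np.float64(-0.1), np.float64(-0.1), np.float64(-0.2)), (0.34, np.float64(-0.4), np.float64(-0.4), np.float64(-0.2)), (0.355, np.float64(-0.3), np.float64(-0.3), np.float64(-0.2)), (0.37, np.float64(-0.2), np.float64(-0.3), np.float64(-0.1)), (0.385, np.float64(-0.2), np.float64(-0.2), np.float64(-0.1)), (0.4, np.float64(0.0), np.float64(-0.0), np.float64(-0.1)), (0.415, np.float64(-0.1), np.float64(-0.1), np.float64(-0.1)), (0.43, np.float64(0.4), np.float64(0.3), np.float64(-0.1)), (0.445, np.float64(0.6), np.float64(0.5), np.float64(-0.1)), (0.46, np.float64(0.2), np.float64(0.2), np.float64(-0.1)), (0.475, np.float64(0.5), np.float64(0.5), np.float64(-0.1)), (0.49, np.float64(0.2), np.float64(0.1), np.float64(-0.1)), (0.505, np.float64(0.7), np.float64(0.5), np.float64(-0.1)), (0.52, np.float64(3.3), np.float64(2.9), np.float64(-0.0)), (0.535, np.float64(6.6), np.float64(5.9), np.float64(0.1)), (0.55, np.float64(9.0), np.float64(8.0), np.float64(0.4)), (0.555, np.float64(12.0), np.float64(10.6), np.float64(0.6)), (0.56, np.float64(14.0), np.float64(12.5), np.float64(0.8))]
[np.float64(13.6), np.float64(13.9), np.float64(13.5), np.float64(13.4), np.float64(13.2), np.float64(13.6), np.float64(13.4), np.float64(13.4)] [-7.2 -1.  11.9] 0.5600000000000003 16.5583
```

```bash
python3 - <<'E'
from h import *
p=np.array(robot.observe()["tcp_pos"])
robot.servo_line(p+[0,0,20],feed=50)
robot.servo_line(p+[0,0,200],feed=200)
ci=viewer.camera_info("wrist"); cam=-np.array(ci["R"]).T@np.array(ci["t"]); s=robot.observe()
T=Ro.from_rotvec(s["tcp_rot"]).as_matrix(); print("cam in tool",(T.T@(cam-s["tcp_pos"])).round(1), "axis",(T.T@np.array(ci["R"])[2]).round(2))
snap("wrist","w3.png"); snap("side","s3.png"); snap("top")
for c in("wrist","side","top"):
  for n in("lever_grip","collar_base","stop_seat"):
    d=viewer.pinpoint(n,c)
    print(c,n,[(toworld(c,e["at"]).round(1).tolist(),round(e["confidence"],2)) for e in d[:1]])
s=robot.observe();print(s["t"],np.round(s["joints"],2),np.round(s["tcp_pos"],1))
for sg in(1,-1): print(sg,kin.ik([653.5,121,320],down(sg*ex)))
E
```

```text
cam in tool [-169.8    0.3  -76.5] axis [ 0.96 -0.    0.27]
wrist lever_grip [([493.0, 81.1, 175.3], 0.72)]
wrist collar_base [([654.2, 121.5, 184.3], 0.51)]
wrist stop_seat [([648.9, 120.6, 165.3], 0.64)]
side lever_grip [([497.4, 78.7, 174.5], 0.59)]
side collar_base [([655.8, 119.9, 184.9], 0.6)]
side stop_seat [([655.8, 118.0, 164.8], 0.69)]
top lever_grip [([651.9, 120.6, 166.1], 0.58)]
top collar_base [([655.3, 116.6, 190.3], 0.46)]
top stop_seat [([651.8, 120.5, 166.5], 0.94)]
18.775 [ 0.65  0.2  -0.99  1.68  0.17  1.36  1.  ] [495.8  78.  387.6]
1 [ 0.18934471  0.4982776  -0.62948636  1.40663686  0.29386543  1.33093693
 -0.65457488]
-1 [ 0.45785054  0.70194345 -1.17155055  1.3883077   0.64155048  1.46232577
  2.24974076]
```

```bash
python3 - <<'E'
from h import *
robot.movep([653.5,120.5,290],down(ex)); grip(0.2,20)
robot.servo_line([653.5,120.5,225],feed=150)
a=snap("wrist","w4.png")
for n in("collar_base","stop_seat"):
    d=viewer.pinpoint(n,"wrist")
    print(n,[(toworld("wrist",e["at"]).round(1).tolist(),round(e["confidence"],2)) for e in d[:2]])
s=robot.observe();print(s["t"],np.round(s["tcp_pos"],1),s["grip_width"])
for X in([653.5,120.5,225],[653.5,120.5,205],[653.5,120.5,201]): print(proj("wrist",X).round())
cv2.imwrite('pics/w4.png',cv2.resize(a[:,140:420][:,:,::-1],(400,600)))
E
```

```text
collar_base [([655.2, 120.6, 185.0], 0.87)]
stop_seat [([649.8, 120.8, 171.0], 0.58)]
21.4417 [654.2 120.9 226.5] 0.20215709552126304
[277. 265.]
[277. 251.]
[277. 249.]
```

View pics/w4.png

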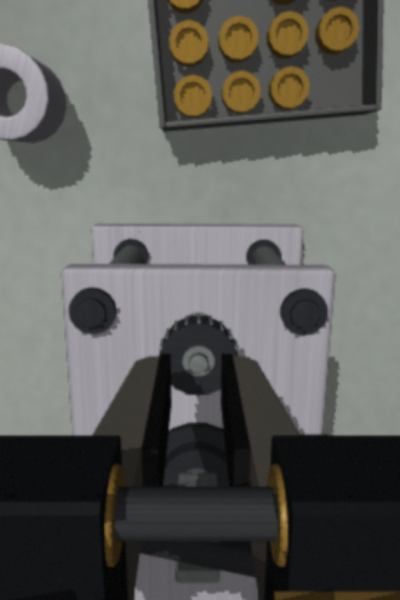

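```bash
python3 - <<'E'
from h import *
robot.servo_line([653.5,120.5,207],feed=80)
b=fs(8); L=[]; z=207
while z>174:
    z-=2 if z>186 else 0.7
    robot.servo_line([653.5,120.5,z],feed=40); F=fs(4,b); s=robot.observe()
    L.append((round(z,1),round(s["tcp_pos"][2],1),round(float(F[2]),1)))
    if F[2]>10: break
print(b.round(1),L,F.round(1),s["t"])
E
```

```text
[0.  0.2 0.1] [(205, np.float64(205.0), 0.1), (203, np.float64(203.0), 0.4), (201, np.float64(200.9), 0.6), (199, np.float64(198.8), 0.3), (197, np.float64(196.7), 0.6), (195, np.float64(194.8), -0.2), (193, np.float64(192.8), -0.3), (191, np.float64(190.9), -0.1), (189, np.float64(188.8), 0.0), (187, np.float64(186.8), -0.2), (185, np.float64(184.8), 0.1), (184.3, np.float64(184.3), 0.6), (183.6, np.float64(183.6), 1.3), (182.9, np.float64(182.9), 1.2), (182.2, np.float64(182.1), 1.1), (181.5, np.float64(181.5), 1.4), (180.8, np.float64(181.5), 5.3), (180.1, np.float64(181.5), 8.4), (179.4, np.float64(181.4), 11.4)] [-4.8 -2.2 11.4] 27.9667
```

```bash
python3 - <<'E'
from h import *
robot.servo_line([653.5,120.5,215],feed=60)
robot.servo_line([653.5,120.5,340],feed=200)
robot.movep([480,-150,350],down(ex))
a=snap("side")
for n in("lever_grip","collar_base","stop_seat","pedal","wrench","spare_housing","tray"):
    d=viewer.pinpoint(n,"side")
    print(n,[(toworld("side",e["at"]).round(1).tolist(),round(e["confidence"],2)) for e in d[:1]])
cv2.imwrite('pics/s5.png',cv2.resize(a[120:300,160:400][:,:,::-1],(800,600)))
print(robot.observe()["t"])
E
```

```text
lever_grip [([495.9, 80.6, 176.4], 0.86)]
collar_base [([655.5, 117.5, 160.2], 0.7)]
stop_seat [([653.6, 120.2, 165.6], 0.59)]
pedal [([632.0, -180.0, 1.0], 0.84)]
wrench [([458.9, -89.5, -1.6], 0.81)]
spare_housing [([554.4, 263.4, -3.8], 0.84)]
tray [([732.3, 271.0, 1.5], 0.87)]
31.1083
```

View pics/s5.png

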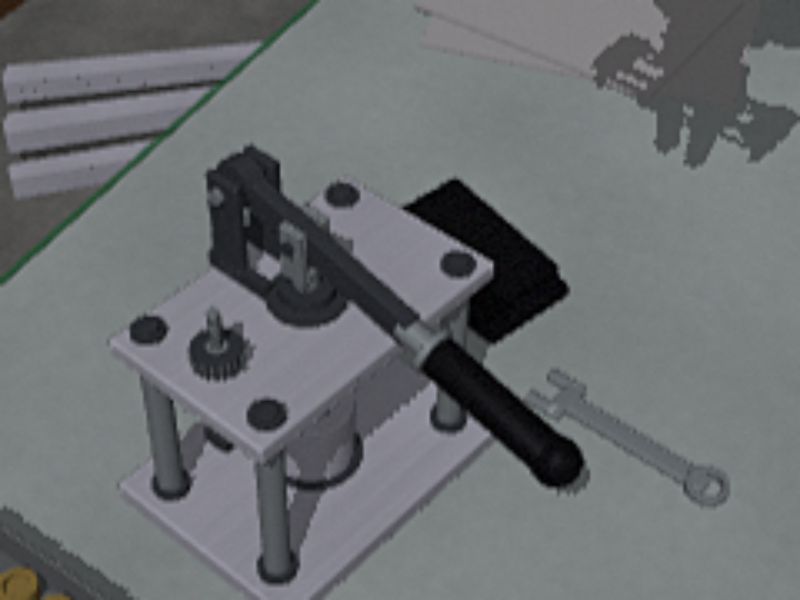

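The collar at (218,350) sits on the top plate with the rod standing above it. The lever is still down, with its ball at (558,458), and the bystanders haven't moved.

```bash
python3 - <<'E'
from h import *
robot.job_done()
E
```

```text
the job is handed in; nothing more can be done
```

The depth stop is set and the job is handed in. It took about 31 s of the 64 s allowed, and no verdict was reported.

- **Lever:** I pushed it down with shut fingers and met the bush at about 0.51 rad. I leaned on it at about 13.5 N for 0.6 s, ending near 0.56 rad, and let go. The ram stayed down, and the lever was still at about 0.55 rad after the collar work.
- **Collar:** I pushed it down with the fingers astride the rod. It stopped hard at a fingertip height of 181.5 mm, against 181 expected when seated, and I pressed to about 11 N. The last picture shows it flat on the top plate. The network put its underside at z = 160 instead of 165, roughly its usual error.
- **Things around the press:** the last readings match the first within about 4 mm, so nothing has moved.
- **Force readings:** with the robot paused, the 2–3 N lever friction and most of the collar's sliding friction did not show. I trusted only the rise against the hard stops. The lean force also rests on a zero point good to about 0.5 N.

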